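# Fit the red electrode into the electrode stand

### The job

Take the red-capped electrode out of the blue storage block and fit it in the open, red-ringed station of the clear electrode stand: thread its shaft down through the top hole, then through the orange guide block, which has slipped sideways along its rods and must be found with the tip and drawn back against its stop collars, and on into the socket in the base. Press it down against the sprung contact and turn it clockwise to its stop so that the two claws lock it down, then let go. The white shaft is brittle ceramic, so feel your way and never push it hard against any part of the stand; leave the other electrodes and the rest of the bench as they are.

Things in the scene. Friction and masses are not known exactly. Their poses are not given: they have to be found in the camera images.
- red_grip (a point): point at which to grip the red-capped electrode, on its axis in the upper part of its cap. Cap: red upright block 24 x 24 mm, 46 mm tall (from 30 mm below this point to 16 mm above; a brass pin stands 7 mm higher), flat sides square to this point's x and y; z up along the electrode. About 0.12 kg. It stands in a well of the storage block with 1 mm of play all round, tip 62 mm deep
- red_tabs (a point): point on the axis of the red electrode 34 mm below red_grip, same axes: middle of the underside of a metal bar that sticks out under the cap as two locking tabs, 50 mm end to end along x, 8 mm wide, 4 mm thick. Below it a white plug 29 mm in diameter and 13 mm long, then the white ceramic shaft, 10 mm in diameter
- red_tip (a point): lower end of the red electrode's shaft, 139 mm below red_grip and 105 mm below red_tabs, same axes; 1.5 mm chamfer
- station (a point): centre of the open station's hole (32 mm diameter, ringed in red) on the upper surface of the stand's 8 mm top plate, 120 mm above the bench; x, y, z are the stand's axes, z up. guide_home and socket lie on the same vertical. The 29 mm plug fills this hole when the tabs rest on the plate
- guide_home (a point): fixed point 44 mm below station, at the height of the orange guide block's upper face: where the centre of its hole (11.6 mm, no chamfer) lies when the block is in line, against its stop collars. Block 70 x 50 x 12 mm (x, y, z), sliding on two rods along y with 2 N of friction; at the start its hole is 3.5 to 10 mm to the +y side of this point
- socket (a point): mouth of the socket in the base, 84 mm below station: hole of 13 mm without a chamfer. 15 mm down in it is a sprung brass contact that pushes back with 3.6 N at first and 7.2 N when pressed down 6 mm, where the tabs rest on the top plate. When let go under the claws the electrode rises 1.5 mm, up to the lips
- claw (a point): top of the steel claw on the +y side of station, 22 mm from its axis and 9.5 mm above the plate; a twin is on the -y side. Lip 5.5 mm above the plate, 18 mm wide. The tabs go down beside the claws with their line (red_tabs x) along the stand's x, or up to 40 degrees clockwise of it seen from above; then turn clockwise under the lips to a stop, where it lies along the stand's y
- stand: the electrode stand, fixed: white base 150 x 280 mm (x by y), clear end walls, clear wall on its -x side, clear top plate 130 x 270 mm, open on +x; origin on the bench at its centre. Includes the guide block, contact, claws, a black blanking plug 6 mm high at y = -18 mm and a fitted white electrode at y = -85 mm whose cap stands 57 mm above the plate; the open station is at y = +50 mm
- red: the whole red electrode, origin at its tip, axes as red_grip
- holder: blue storage block, fixed, 220 x 75 x 70 mm (x, y, z), origin under its centre on the bench; three wells of 12 mm along its x axis at -65, 0 and +65 mm, 62 mm deep; each holds an electrode, in any order
- green_grip (a point): the same point on the green-capped electrode, a bystander of the same shape in the storage block
- black_grip (a point): the same point on the black-capped electrode, a bystander of the same shape in the storage block
- beaker_c (a point): centre of a glass beaker, 72 mm wide, 90 mm tall, a bystander
- bottle_c (a point): centre of a white bottle with a blue cap, 64 mm wide, 150 mm tall, a bystander
- wellplate_c (a point): centre of a white well plate with green wells, 85 x 127 x 14 mm, a bystander
- tipbox_c (a point): centre of a yellow pipette-tip box with a clear lid, 85 x 120 x 75 mm, a bystander
There are look-alikes about, which are no part of the job. What is shaped like the red but purple is not meant.

How it is judged:
By the outcome, as a careful person would: the job done as asked, in the order asked, and still so for the second after the job is handed in, with the robot touching nothing.
It also fails if it takes over 54 s, if anything falls off the work surface, if the arm or the gripper's body presses on something with over 40 N, if the wrist force passes 120 N, or if a joint passes its speed limit or range.

### The arm

A 7-joint arm with a two-finger parallel gripper is mounted at the origin on the work surface. World frame = base frame: x ahead of the robot, y to its left, z up, the work surface at z = 0. Lengths are in m, angles in rad, forces in N, time in s.
With the tool pointing down it reaches from about 0.425 to 1.025 m from the base axis. Payload 9.4 kg.
Tool frame: the origin (TCP) lies between the finger pads; the fingertips stand manip.tcp_to_tips ahead of it and the grasp point (between the pads) lies 8 mm behind it (manip.tcp_to_tips is the distance from the TCP to the fingertips, in m); z points along the fingers, y is the line along which they close (so a half turn about z gives the same grasp; the last joint's range is limited). The gripper opens to 93 mm and grips with 3 to 60 N. Pads are 15 mm wide; open, the fingers measure 128 mm over their backs; the gripper's body (75 mm by 188 mm) begins 65 mm behind the grasp point.
Start: joints at [-1.272, 0.599, -0.003, 1.599, 0.002, 0.943, -0.08], TCP at [0.266, 0.674, 0.23] pointing down, gripper open.
Joint ranges: [-2.57, 2.57], [-0.35, 1.97], [-1.29, 1.29], [0.11, 2.56], [-1.05, 4.19], [0.11, 1.86], [-2.63, 2.63]. Speed limits (rad/s): [2.22, 2.22, 3.01, 3.01, 3.14, 3.14, 3.14].

### API

Orientations are given as a 3x3 rotation matrix whose columns are the frame's x, y, z axes.
In Python, from plant import manip gives the robot as it stands.
- The arm moves only by the tool send_rows, never from a script. Its argument "increments" is a list of rows, each an object of numbers: "hand": the closure, from 0 (fully open) to 1 (shut); "dx", "dy", "dz": the shift along the world's x, y, z in m; "roll": the turn about the world's z in rad. In form: [{"hand": .., "dx": .., "dy": .., "dz": .., "roll": ..}, ...]. A call has 1 to 5 rows; each row is the pose to reach, as a shift and turn from the pose commanded when the call began; what a row does not reach only later rows make up. A row lasts 1/10 s, in which the tool goes at most 50 mm and 8.59 degrees, less where a joint would pass 70% of its speed; a pose out of reach is approached as far as the arm can. A call with a gripper value outside its range is refused whole. The fingers move at their own pace and stop on an object; "squeeze" is the grip in N (left out, the last holds). Time passes only in rows, so rows that repeat a pose let the fingers close. It gives the time, the measured TCP pose, the force, the opening and the grip force at its end, in the units of the state.
- manip.observe(): the state, without advancing time (a new reading comes with each control period).
- manip.get_image(name): name is "scene" or "side" or "wrist"; returns (picture, depth): 400x640x3 uint8, blue, green, red; 400x640 float32, m along the optical axis (not along the pixel's ray), 0 where there is no reading.
- manip.calibration(name): a dict with "camera_matrix" (3x3 intrinsics, pixels), "origin" and "attitude" of the camera in the world. Camera axes: x right, y down, z forward; pixel columns grow to the right and rows downward; lengths in m; the calibration is good to about 2 mm. The wrist camera is an equidistant fisheye: a pixel r from the principal point sees the ray r / f radians off the axis. A picture is of the moment at which its call begins: read the wrist's pose just before it. calibration takes no time and is no camera call; for the wrist camera it gives the pose at the moment of the call.
- manip.job_done(): hands the job in; it is judged then, once.
The state is a dict: "time": time; "joint_positions": joint angles; "joint_velocities": joint speeds; "effort": joint torques, N m; "tcp_pos": TCP position; "orientation": TCP orientation; "contact_force": force on the tool from outside, world axes, zero at the start; "moment": the same for the moment, N m; "finger_gap": opening from 0.0 (shut) to 1.0 (fully open); "grasp_force": force on a finger pad.
Only numpy, scipy, OpenCV 4.12 (cv2) and the standard library are available. Lean on these libraries where they do the work, as an engineer would, in place of code of your own. Each camera call takes 0.05 s, during which the arm holds its last target. There are 200 camera calls.

## Working session

There is one attempt and no reset: what is moved stays moved. The work goes in short steps, Python scripts to look and compute and a tool call to move; the robot and the scene stay as the last step left them, time stands still between calls to the robot, and variables do not carry over. Pictures are saved under pics/ and viewed, at most 12 in all, crops included, and the job is handed in when it is done.

Besides the shell and the picture viewer there is one more tool, called after ">>>" as a command line: name --argument value ..., lists and objects as JSON in quotes. send_rows: Moves the arm, as the interface text tells. Its arguments: {"type":"object","properties":{"increments":{"type":"array","items":{"type":"object","properties":{"hand":{"type":"number"},"dx":{"type":"number"},"dy":{"type":"number"},"dz":{"type":"number"},"roll":{"type":"number"}}}},"squeeze":{"type":"number"}},"required":["increments"]}

```bash
ls; mkdir -p pics; python3 - <<'E'
from plant import manip
import cv2,numpy as np
o=manip.observe();print(o, manip.tcp_to_tips)
for n in("scene","side","wrist"):
    c=manip.calibration(n);im,d=manip.get_image(n)
    cv2.imwrite(f"pics/{n}0.png",im);np.savez(f"{n}0.npz",im=im,d=d,K=c["camera_matrix"],o=c["origin"],R=c["attitude"])
    print(n,c)
E
```

```text
pics
{'time': 0.0, 'joint_positions': array([-1.27168361,  0.60013226, -0.00255611,  1.60013931,  0.00182889,
        0.94293525, -0.07981484]), 'joint_velocities': array([-7.39305476e-04, -8.59825625e-04, -2.47592831e-04,  9.33407003e-04,
        4.88995846e-04,  7.08469917e-06, -5.12468253e-04]), 'effort': array([ 2.85054393e-04, -7.65077162e+01,  1.49728574e+00, -2.52360874e+01,
       -5.24610118e-02,  1.67506345e-02,  1.54294057e-04]), 'tcp_pos': array([0.26593191, 0.67393786, 0.22875128]), 'orientation': array([[-9.30235838e-01,  3.66961980e-01, -4.36781171e-04],
       [ 3.66962203e-01,  9.30234558e-01, -1.55196299e-03],
       [-1.63202471e-04, -1.60397377e-03, -9.99998700e-01]]), 'contact_force': array([-0.90224507,  1.00310939, -0.58475787]), 'moment': array([ 0.00393691,  0.00760357, -0.02699018]), 'grasp_force': 0.0, 'finger_gap': 1.0026821141089008} 0.011
scene {'camera_matrix': array([[479.37085763,   0.        , 319.87073908],
       [  0.        , 479.37085763, 206.27048648],
       [  0.        ,   0.        ,   1.        ]]), 'origin': array([1.31197613, 0.65789618,
[... 258 characters left out ...]
.        , 437.18175672, 196.05564432],
       [  0.        ,   0.        ,   1.        ]]), 'origin': array([ 0.02455527, -0.85237252,  1.2342553 ]), 'attitude': array([[ 0.86332016, -0.38759285,  0.32318737],
       [-0.50459794, -0.65321649,  0.56452558],
       [-0.00769476, -0.650446  , -0.75951352]])}
wrist {'camera_matrix': array([[309.70691629,   0.        , 318.34944217],
       [  0.        , 309.70691629, 199.90745257],
       [  0.        ,   0.        ,   1.        ]]), 'origin': array([0.19026398, 0.70377773, 0.38307677]), 'attitude': array([[ 0.36655495,  0.89109206,  0.26756756],
       [ 0.93039416, -0.3504379 , -0.10751734],
       [-0.00204203,  0.28835431, -0.9575216 ]])}
```

View pics/scene0.png

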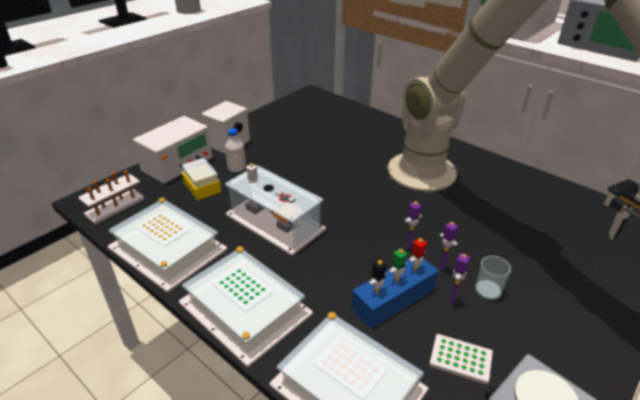

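View pics/side0.png

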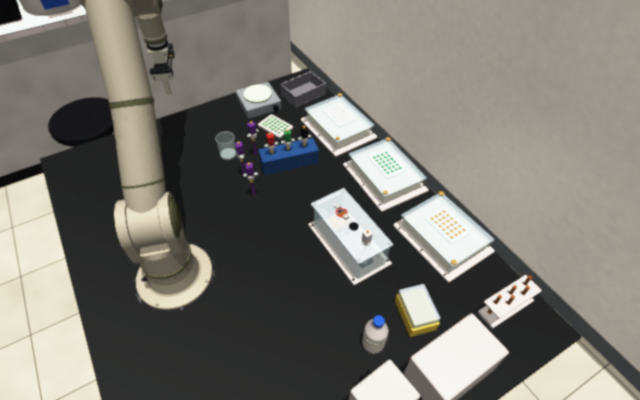

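Scene view: the red cap is at (420,245) on the blue block, with green (400,258) and black (379,270) beside it. The purple look-alikes are at (415,213), (450,232) and (461,265). The stand is at (275,205) with the red ring at about (287,197). In the side view red is at (270,140) and the ring at (342,213). I choose the red one on the blue block.

```bash
cat > h.py <<'E'
import numpy as np,cv2
def rays(c,uv,fish=False):
    uv=np.atleast_2d(uv).astype(float);K=c["K"]
    x=(uv[:,0]-K[0,2])/K[0,0];y=(uv[:,1]-K[1,2])/K[1,1]
    if fish:
        r=np.hypot(x,y)+1e-12;d=np.c_[np.sin(r)*x/r,np.sin(r)*y/r,np.cos(r)]
    else: d=np.c_[x,y,np.ones_like(x)]
    return d@c["R"].T
def onz(c,uv,z,fish=False):
    d=rays(c,uv,fish);return c["o"]+d*((z-c["o"][2])/d[:,2])[:,None]
def proj(c,P,fish=False):
    p=(np.atleast_2d(P)-c["o"])@c["R"];K=c["K"]
    if fish:
        n=np.hypot(p[:,0],p[:,1])+1e-12;t=np.arctan2(n,p[:,2]);q=p[:,:2]/n[:,None]*t[:,None]
    else:q=p[:,:2]/p[:,2:]
    return q*K[0,0]+K[:2,2]
def tri(cs,uvs):
    A=np.zeros((3,3));b=np.zeros(3)
    for c,uv in zip(cs,uvs):
        d=rays(c,uv)[0];d/=np.linalg.norm(d);M=np.eye(3)-np.outer(d,d);A+=M;b+=M@c["o"]
    return np.linalg.solve(A,b)
def red(im):
    b,g,r=[im[...,i].astype(int) for i in range(3)]
    return ((r>110)&(r>2*g)&(r>2*b)).astype(np.uint8)
def blue(im):
    b,g,r=[im[...,i].astype(int) for i in range(3)]
    return ((b>70)&(b>1.7*g)&(b>2.5*r)).astype(np.uint8)
def blobs(m,a=8):
    n,l,s,c=cv2.connectedComponentsWithStats(m)
    return [(c[i].round(1),s[i]) for i in range(1,n) if s[i,4]>=a],l
E
python3 - <<'E'
from h import *
S={n:dict(np.load(n+"0.npz")) for n in("scene","side")}
for n,c in S.items():
    for nm,f in(("red",red),("blue",blue)):
        for ce,s in blobs(f(c["im"]))[0]:
            u=tuple(np.int32(ce));print(n,nm,ce,s,"z.14",onz(c,ce,.14)[0].round(3),"z.12",onz(c,ce,.12)[0].round(3))
a=[cv2.resize(S["scene"]["im"][150:350,180:520],None,fx=2.3,fy=2.3,interpolation=3)]
cv2.imwrite("pics/a.png",a[0])
b=cv2.resize(S["side"]["im"][110:290,210:420],None,fx=3.3,fy=3.3,interpolation=3);cv2.imwrite("pics/b.png",b)
E
```

```text
scene red [205.3 152.9] [204 152   4   3   9] z.14 [ 0.563 -0.471  0.14 ] z.12 [ 0.544 -0.499  0.12 ]
scene red [419.6 243.2] [413 239  14   9  81] z.14 [0.478 0.267 0.14 ] z.12 [0.457 0.257 0.12 ]
scene blue [232.9 130.9] [229 127   9   8  51] z.14 [ 0.411 -0.514  0.14 ] z.12 [ 0.388 -0.544  0.12 ]
scene blue [393.1 287.4] [ 354  262   83   49 1213] z.14 [0.644 0.301 0.14 ] z.12 [0.628 0.292 0.12 ]
side red [269.6 135.8] [266 133   8   6  34] z.14 [0.504 0.298 0.14 ] z.12 [0.513 0.319 0.12 ]
side blue [53.4  2.8] [ 42   0  26   9 159] z.14 [-0.013  1.844  0.14 ] z.12 [-0.014  1.893  0.12 ]
side blue [286.9 152.1] [260 139  57  24 496] z.14 [0.518 0.187 0.14 ] z.12 [0.527 0.206 0.12 ]
side blue [378.5 320.3] [374 315  11  12 107] z.14 [ 0.423 -0.503  0.14 ] z.12 [ 0.431 -0.496  0.12 ]
```

View pics/a.png

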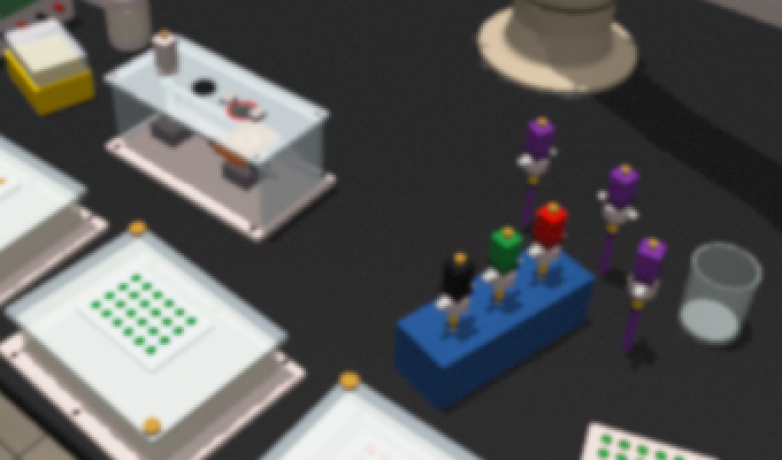

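View pics/b.png

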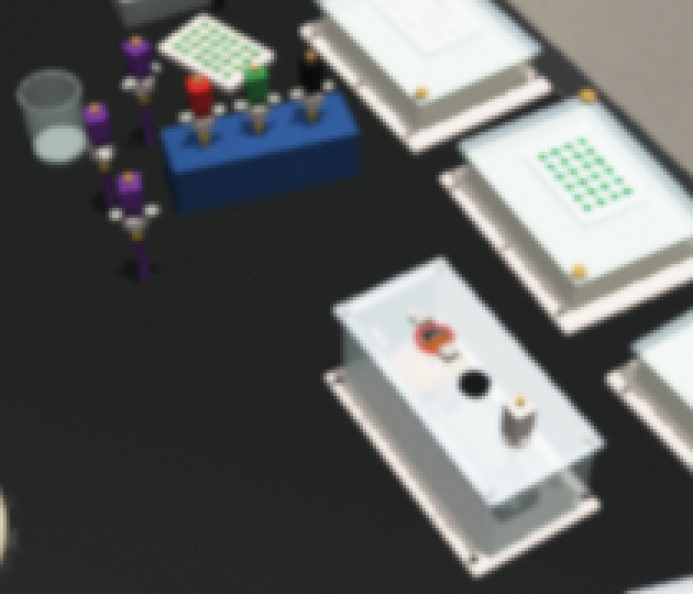

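```bash
python3 - <<'E'
from h import *
S={n:dict(np.load(n+"0.npz")) for n in("scene","side")}
sc=lambda p:np.array(p)/2.3+[180,150]
sd=lambda p:np.array(p)/3.3+[210,110]
A,B=S["scene"],S["side"]
print("pin",tri([A,B],[sc((553,206)),sd((200,78))]).round(3),"cap",tri([A,B],[sc((551,228)),sd((200,97))]).round(3))
print("ring",tri([A,B],[sc((246,108)),sd((435,338))]).round(3),onz(A,sc((246,108)),.12).round(3),onz(B,sd((435,338)),.12).round(3))
print("plateA",onz(A,[sc(p) for p in((106,78),(180,38),(329,113),(262,157))],.12).round(3))
print("plateB",onz(B,[sd(p) for p in((335,310),(440,260),(603,442),(492,502))],.12).round(3))
print("holdA",onz(A,[sc(p) for p in((397,325),(443,365),(594,285))],.07).round(3))
print("holdB",onz(B,[sd(p) for p in((163,130),(342,90),(358,130),(176,175))],.07).round(3))
print("tabs red A",onz(A,[sc(p) for p in((530,253),(570,243))],.113).round(3))
print("tabs red B",onz(B,[sd(p) for p in((185,118),(221,112))],.113).round(3))
E
```

```text
pin [0.498 0.276 0.17 ] cap [0.498 0.279 0.14 ]
ring [ 0.544 -0.133  0.122] [[ 0.54  -0.133  0.12 ]] [[ 0.547 -0.134  0.12 ]]
plateA [[ 0.613 -0.313  0.12 ]
 [ 0.485 -0.311  0.12 ]
 [ 0.479 -0.049  0.12 ]
 [ 0.597 -0.052  0.12 ]]
plateB [[ 0.48  -0.053  0.12 ]
 [ 0.607 -0.051  0.12 ]
 [ 0.614 -0.317  0.12 ]
 [ 0.489 -0.319  0.12 ]]
holdA [[0.661 0.204 0.07 ]
 [0.673 0.272 0.07 ]
 [0.473 0.33  0.07 ]]
holdB [[0.465 0.322 0.07 ]
 [0.681 0.274 0.07 ]
 [0.661 0.205 0.07 ]
 [0.446 0.247 0.07 ]]
tabs red A [[0.518 0.27  0.113]
 [0.476 0.294 0.113]]
tabs red B [[0.479 0.283 0.113]
 [0.519 0.271 0.113]]
```

>>> send_rows --increments '[{"hand":0.3,"dx":0.025,"dy":-0.042,"dz":0.015},{"hand":0.3,"dx":0.05,"dy":-0.084,"dz":0.03},{"hand":0.3,"dx":0.075,"dy":-0.126,"dz":0.03},{"hand":0.3,"dx":0.1,"dy":-0.168,"dz":0.03},{"hand":0.3,"dx":0.125,"dy":-0.21,"dz":0.03}]'

```text
invalid input
```

>>> send_rows --increments '[{"hand":0.3,"dx":0.025,"dy":-0.042},{"hand":0.3,"dx":0.05,"dy":-0.084},{"hand":0.3,"dx":0.075,"dy":-0.126},{"hand":0.3,"dx":0.105,"dy":-0.16,"dz":0.01},{"hand":0.3,"dx":0.109,"dy":-0.187,"dz":0.01,"roll":0.06}]'

```text
invalid input
```

```bash
cat > snap.py <<'E'
import sys;from h import *
from plant import manip
def snap(name,tag,save=False):
    c=manip.calibration(name);im,d=manip.get_image(name)
    r=dict(im=im,d=d,K=c["camera_matrix"],o=c["origin"],R=c["attitude"])
    np.savez(tag+".npz",**r);return r
E
python3 - <<'E'
from snap import *
o=manip.observe();print(o["time"],o["tcp_pos"],o["orientation"].round(3),o["finger_gap"],o["contact_force"])
c=snap("wrist","w1")
print(proj(c,[.5,.277,.163],True),blobs(red(c["im"]))[0])
cv2.imwrite("pics/w1.png",cv2.resize(c["im"][60:360,120:520],None,fx=2,fy=2,interpolation=3))
S={n:dict(np.load(n+"0.npz")) for n in("scene","side")}
sc=lambda p:np.array(p)/2.3+[180,150]
sd=lambda p:np.array(p)/3.3+[210,110]
for a,b in(((540,133),(130,190)),((624,183),(97,122)),((651,256),(137,53))): print(tri([S["scene"],S["side"]],[sc(a),sd(b)]).round(3))
E
```

```text
0.15 [0.26596364 0.67408307 0.2289664 ] [[-0.93   0.367 -0.   ]
 [ 0.367  0.93  -0.001]
 [-0.    -0.001 -1.   ]] 0.9955378176541191 [ 0.07835897 -0.34205735  0.43281049]
[[140.04110719 427.91594914]] []
[0.367 0.183 0.143]
[0.381 0.301 0.141]
[0.468 0.38  0.143]
```

View pics/w1.png

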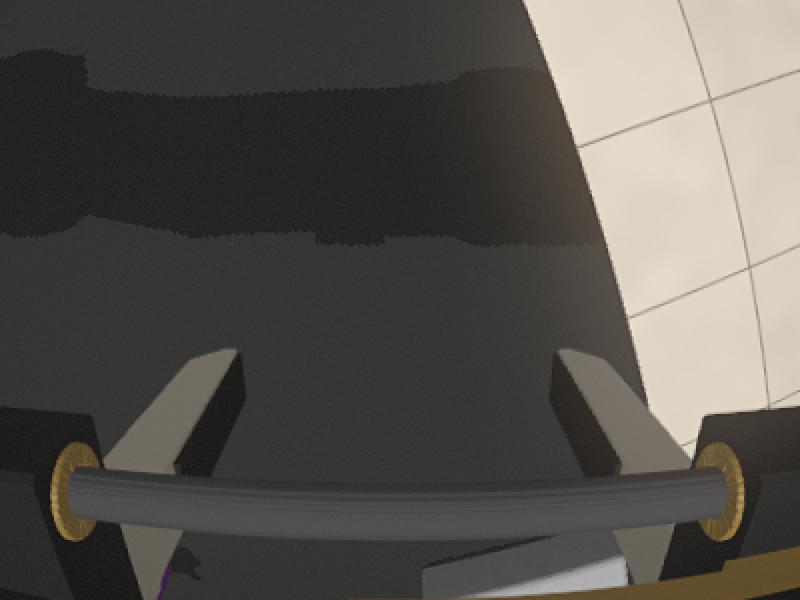

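The wrist picture shows only bare bench, so the move was refused. I'll resend with every field filled in.

>>> send_rows --increments '[{"hand":0.3,"dx":0.025,"dy":-0.042,"dz":0.015,"roll":0},{"hand":0.3,"dx":0.05,"dy":-0.084,"dz":0.03,"roll":0},{"hand":0.3,"dx":0.075,"dy":-0.126,"dz":0.03,"roll":0},{"hand":0.3,"dx":0.1,"dy":-0.168,"dz":0.03,"roll":0},{"hand":0.3,"dx":0.125,"dy":-0.21,"dz":0.03,"roll":0}]' --squeeze 20

```text
time: 0.7
tcp_pos: [0.3919, 0.4625, 0.2598]
orientation: [[-0.93, 0.367, 0.0], [0.367, 0.93, 0.0], [-0.0, 0.0, -1.0]]
contact_force: [1.0, 0.1, 0.6]
finger_gap: 0.704
grasp_force: 0.0
```

>>> send_rows --increments '[{"hand":0.3,"dx":0.025,"dy":-0.042,"dz":0,"roll":0},{"hand":0.3,"dx":0.05,"dy":-0.084,"dz":0,"roll":0},{"hand":0.3,"dx":0.075,"dy":-0.126,"dz":0,"roll":0},{"hand":0.3,"dx":0.1,"dy":-0.16,"dz":0.01,"roll":0.03},{"hand":0.3,"dx":0.109,"dy":-0.187,"dz":0.01,"roll":0.06}]'

```text
time: 1.2
tcp_pos: [0.5027, 0.2746, 0.2706]
orientation: [[-0.95, 0.313, 0.002], [0.313, 0.95, 0.0], [-0.002, 0.001, -1.0]]
contact_force: [-0.4, -0.2, 0.7]
finger_gap: 0.7
grasp_force: 0.0
```

```bash
python3 - <<'E'
from snap import *
o=manip.observe();print(o["tcp_pos"],o["finger_gap"])
c=snap("wrist","w1")
print(proj(c,[[.5,.277,.163],[.5,.277,.113]],True).round(0))
for b in blobs(red(c["im"]),20)[0]: print(b)
cv2.imwrite("pics/w1.png",cv2.resize(c["im"][100:400,140:500],None,fx=2,fy=2,interpolation=3))
E
```

```text
[0.5027468  0.27462354 0.2705793 ] 0.7002738965042723
[[320. 199.]
 [320. 185.]]
(array([315. , 190.1]), array([303, 176,  24,  33, 513], dtype=int32))
```

View pics/w1.png

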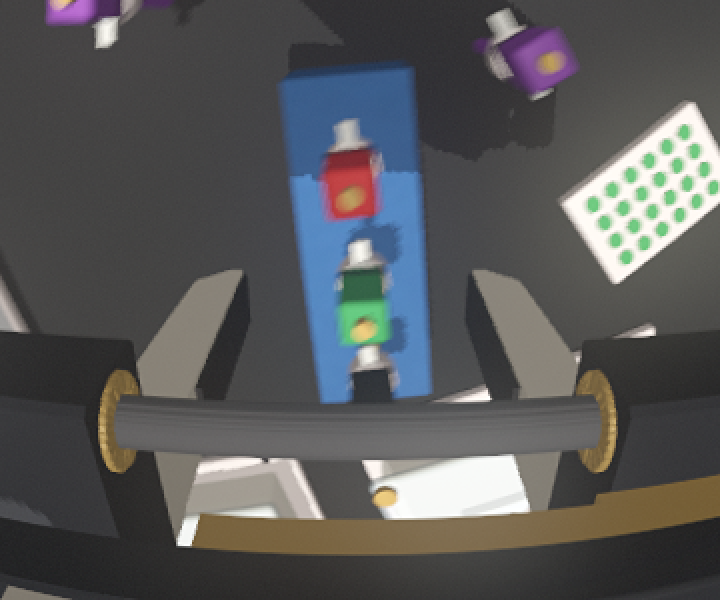

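The wrist view shows red in the well at the -x end of the block: cap at crop (350,195), i.e. pixel (315,197). Green and black are behind it and a purple one stands apart. That confirms the choice, so I'll measure its pose.

```bash
python3 - <<'E'
from snap import *
c=dict(np.load("w1.npz"));im=c["im"].astype(int)
m=((im[...,2]>170)&(im[...,2]>2*im[...,1])).astype(np.uint8)
ys,xs=np.nonzero(m);print(len(xs),xs.min(),xs.max(),ys.min(),ys.max())
m=cv2.morphologyEx(m,cv2.MORPH_CLOSE,np.ones((9,9)))
ct=max(cv2.findContours(m,0,1)[0],key=len)[:,0]
P=onz(c,ct,.163,True)[:,:2]*1000
print("top rect",cv2.minAreaRect(P.astype(np.float32)))
o=lambda p:np.array(p)/2+[140,100]
print("pin",onz(c,o((350,198)),.170,True),"edges",[np.degrees(np.arctan2(*(b-a)[1::-1])) for a,b in [onz(c,[o((330,220)),o((380,216))],.163,True)]])
t=onz(c,[o((347,120)),o((347,136))],.115,True);print("tab far end",t)
# blue block left/right edges on z=.07
bl=blue(c["im"]);P=onz(c,max(cv2.findContours(bl,0,1)[0],key=len)[:,0],.07,True)[:,:2]*1000
print("blue",cv2.minAreaRect(P.astype(np.float32)))
E
```

```text
361 303 327 185 208
top rect ((496.401611328125, 273.3179016113281), (19.81058692932129, 20.93752098083496), 78.48483276367188)
pin [[0.49678871 0.27322634 0.17      ]] edges [np.float64(76.63283766603695)]
tab far end [[0.47272676 0.2790119  0.115     ]
 [0.4805653  0.27640694 0.115     ]]Traceback (most recent call last):
  File "<stdin>", line 13, in <module>
ValueError: max() iterable argument is empty
```

>>> send_rows --increments '[{"hand":0.3,"dx":-0.003,"dy":0,"dz":-0.04,"roll":0.045},{"hand":0.3,"dx":-0.006,"dy":-0.0005,"dz":-0.08,"roll":0.09},{"hand":0.3,"dx":-0.006,"dy":-0.0005,"dz":-0.11,"roll":0.09},{"hand":0.3,"dx":-0.006,"dy":-0.0005,"dz":-0.131,"roll":0.09},{"hand":0.3,"dx":-0.006,"dy":-0.0005,"dz":-0.131,"roll":0.09}]' --squeeze 10

```text
time: 1.75
tcp_pos: [0.4925, 0.2763, 0.136]
orientation: [[-0.975, 0.224, -0.004], [0.224, 0.975, -0.003], [0.003, -0.004, -1.0]]
contact_force: [-0.7, 0.7, -0.7]
finger_gap: 0.698
grasp_force: 0.0
```

```bash
python3 - <<'E'
from snap import *
c=snap("wrist","w2");o=manip.observe();print(o["tcp_pos"],o["orientation"].round(3),o["contact_force"])
im=c["im"].astype(int)
m=((im[...,2]>120)&(im[...,2]>2*im[...,1])).astype(np.uint8)
m=cv2.morphologyEx(m,cv2.MORPH_CLOSE,np.ones((9,9)))
ct=max(cv2.findContours(m,0,1)[0],key=len)[:,0]
P=onz(c,ct,.163,True)[:,:2]*1000
print(cv2.minAreaRect(P.astype(np.float32)))
cv2.imwrite("pics/w2.png",cv2.resize(c["im"][120:380,180:460],None,fx=2,fy=2,interpolation=3))
E
```

```text
[0.49339269 0.27672646 0.13767763] [[-0.975  0.224 -0.002]
 [ 0.224  0.975 -0.002]
 [ 0.002 -0.002 -1.   ]] [0.34719665 0.38347904 0.65224393]
((484.75201416015625, 278.4038391113281), (23.169538497924805, 35.068824768066406), 77.40015411376953)
```

View pics/w2.png

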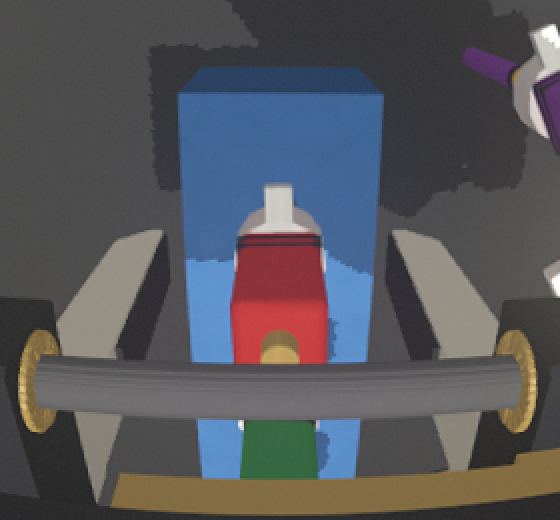

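```bash
python3 - <<'E'
from snap import *
o=manip.observe();print(o["tcp_pos"])
c=dict(np.load("w2.npz"))
f=lambda p:np.array(p)/2+[180,120]
P=onz(c,[f((232,300)),f((328,300)),f((238,234)),f((320,234)),f((280,185))],.163,True)
Q=onz(c,[f((238,234)),f((320,234))],.117,True);T=onz(c,[f((278,184))],.115,True)
u=o["orientation"][:2,:2]
for X in(P[:2],Q,T): print(((X[:,:2]-o["tcp_pos"][:2])@u*1000).round(1))  # tool frame mm
E
```

```text
[0.49339269 0.27672646 0.13767763]
[[  9.2 -11.3]
 [  9.3  11.3]]
[[  6.3 -12.8]
 [  6.4  12.3]]
[[21.8 -0.6]]
```

Cap centred between the fingers and square to them, about 3 mm further along; shift and close.

>>> send_rows --increments '[{"hand":0.3,"dx":0.003,"dy":-0.0007,"dz":0.001,"roll":0},{"hand":1,"dx":0.003,"dy":-0.0007,"dz":0.001,"roll":0},{"hand":1,"dx":0.003,"dy":-0.0007,"dz":0.001,"roll":0},{"hand":1,"dx":0.003,"dy":-0.0007,"dz":0.001,"roll":0},{"hand":1,"dx":0.003,"dy":-0.0007,"dz":0.001,"roll":0}]' --squeeze 10

```text
time: 2.3
tcp_pos: [0.4972, 0.2763, 0.1401]
orientation: [[-0.975, 0.224, 0.001], [0.224, 0.975, 0.0], [-0.001, 0.001, -1.0]]
contact_force: [0.7, -0.4, 0.2]
finger_gap: 0.406
grasp_force: 0.0
```

>>> send_rows --increments '[{"hand":1,"dx":0,"dy":0,"dz":0,"roll":0},{"hand":1,"dx":0,"dy":0,"dz":0,"roll":0}]' --squeeze 35

```text
time: 2.5
tcp_pos: [0.4971, 0.2762, 0.1397]
orientation: [[-0.975, 0.224, 0.0], [0.224, 0.975, -0.0], [-0.0, -0.0, -1.0]]
contact_force: [0.3, -0.4, 1.5]
finger_gap: 0.257
grasp_force: 34.9
```

```bash
python3 - <<'E'
from snap import *
o=manip.observe();print(o)
E
```

```text
{'time': 2.5, 'joint_positions': array([-0.59692067,  0.53217184, -0.01439922,  2.04180428,  0.01370195,
        0.56769123,  0.72411684]), 'joint_velocities': array([ 1.88923537e-04,  1.66066862e-03, -2.17636670e-05, -1.87426615e-03,
        7.40317896e-04,  6.78413172e-04, -1.00911262e-03]), 'effort': array([-6.59704534e-02, -6.24454594e+01,  1.11744404e+00, -1.65618771e+01,
       -4.77929623e-02,  6.28014794e-02, -5.17652916e-04]), 'tcp_pos': array([0.49706049, 0.27616034, 0.13965767]), 'orientation': array([[-9.74615792e-01,  2.23884022e-01,  4.57969072e-05],
       [ 2.23884020e-01,  9.74615793e-01, -4.25818404e-05],
       [-5.41677827e-05, -3.12477385e-05, -9.99999998e-01]]), 'contact_force': array([ 0.34333893, -0.39233115,  1.4548021 ]), 'moment': array([ 0.0059726 , -0.00370366, -0.0009587 ]), 'grasp_force': 34.92385268211365, 'finger_gap': 0.2567074291978313}
```

>>> send_rows --increments '[{"hand":1,"dx":0,"dy":0,"dz":0.03,"roll":0},{"hand":1,"dx":0,"dy":0,"dz":0.07,"roll":0},{"hand":1,"dx":0,"dy":0,"dz":0.115,"roll":0},{"hand":1,"dx":0,"dy":0,"dz":0.155,"roll":0},{"hand":1,"dx":0,"dy":-0.02,"dz":0.18,"roll":0}]'

```text
time: 3.0
tcp_pos: [0.4972, 0.2588, 0.3226]
orientation: [[-0.975, 0.221, 0.003], [0.221, 0.975, 0.003], [-0.002, 0.004, -1.0]]
contact_force: [0.6, -0.1, -2.3]
finger_gap: 0.256
grasp_force: 35.0
```

>>> send_rows --increments '[{"hand":1,"dx":0.01,"dy":-0.045,"dz":0,"roll":0},{"hand":1,"dx":0.015,"dy":-0.09,"dz":0,"roll":0},{"hand":1,"dx":0.02,"dy":-0.135,"dz":0,"roll":0},{"hand":1,"dx":0.03,"dy":-0.18,"dz":0,"roll":0},{"hand":1,"dx":0.035,"dy":-0.225,"dz":0,"roll":0}]'

```text
time: 3.5
tcp_pos: [0.5322, 0.0294, 0.3196]
orientation: [[-0.975, 0.224, 0.0], [0.224, 0.975, 0.0], [-0.0, 0.0, -1.0]]
contact_force: [0.7, 0.8, -1.2]
finger_gap: 0.252
grasp_force: 35.0
```

>>> send_rows --increments '[{"hand":1,"dx":0.005,"dy":-0.045,"dz":0,"roll":0},{"hand":1,"dx":0.01,"dy":-0.085,"dz":-0.01,"roll":0},{"hand":1,"dx":0.013,"dy":-0.105,"dz":-0.03,"roll":0},{"hand":1,"dx":0.013,"dy":-0.111,"dz":-0.04,"roll":0},{"hand":1,"dx":0.013,"dy":-0.111,"dz":-0.04,"roll":0}]'

```text
time: 4.0
tcp_pos: [0.544, -0.08, 0.2781]
orientation: [[-0.974, 0.225, -0.003], [0.225, 0.974, 0.0], [0.003, -0.0, -1.0]]
contact_force: [-0.1, 0.8, -0.9]
finger_gap: 0.256
grasp_force: 35.0
```

```bash
python3 - <<'E'
from snap import *
c=snap("wrist","w3");o=manip.observe();print(o["time"],o["tcp_pos"],o["orientation"].round(3),o["contact_force"],o["finger_gap"])
t=o["tcp_pos"]-[0,0,.131]
print(proj(c,[t,[.545,-.133,.12]],True).round(1),blobs(red(c["im"]))[0])
cv2.imwrite("pics/w3.png",cv2.resize(c["im"][110:310,150:420],None,fx=2.9,fy=2.9,interpolation=3))
snap("scene","s3");snap("side","d3")
E
```

```text
4.05 [ 0.54463267 -0.07890894  0.27908053] [[-0.975  0.224 -0.002]
 [ 0.224  0.975  0.001]
 [ 0.002  0.    -1.   ]] [ 1.13178908 -0.40719172 -1.71971081] 0.2561576943304632
[[320.  196.4]
 [270.4 200.5]] [(array([ 23. , 150.4]), array([ 21, 146,   5,   9,  28], dtype=int32)), (array([256.2, 190.7]), array([252, 185,  12,  14,  38], dtype=int32)), (array([ 34.8, 206.8]), array([ 33, 204,   6,   6,  22], dtype=int32)), (array([271.6, 214.4]), array([256, 206,  30,  13,  77], dtype=int32)), (array([ 48.3, 240.4]), array([ 46, 237,   6,   7,  22], dtype=int32)), (array([318.2, 274.8]), array([ 295,  257,   48,   41, 1489], dtype=int32))]
```

View pics/w3.png

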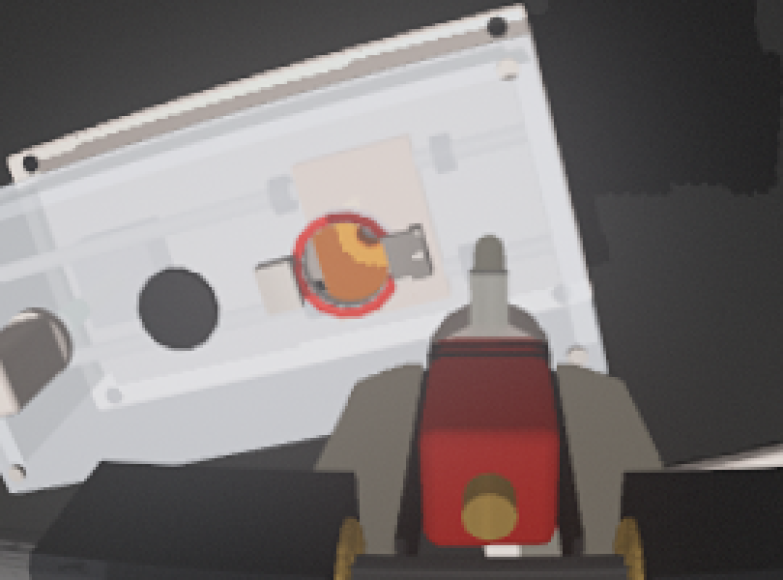

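```bash
python3 - <<'E'
from snap import *
c=dict(np.load("w3.npz"))
m=red(c["im"]);m[:175]=0;m[230:]=0;m[:,:240]=0;m[:,300:]=0
ys,xs=np.nonzero(m);W=onz(c,np.c_[xs,ys],.12,True)[:,:2]
A=np.c_[2*W,np.ones(len(W))];s=np.linalg.lstsq(A,(W**2).sum(1),rcond=None)[0]
st=s[:2];print("station",st.round(4),"r",np.sqrt(s[2]+st@st).round(4),len(W))
f=lambda p:np.array(p)/2.9+[150,110]
bp=onz(c,f((178,309)),.126,True)[0,:2];d=st-bp;print("plug",bp.round(4),"dist",np.linalg.norm(d).round(4),"yaw",np.degrees(np.arctan2(-d[0],d[1])).round(2))
G=onz(c,[f((293,162)),f((410,137)),f((448,300))],.076,True)[:,:2];print("guide corners",G.round(4),np.linalg.norm(G[1]-G[0]))
th=np.radians(2);X=np.array([np.cos(th),np.sin(th)]);Y=np.array([-X[1],X[0]])
print("guide ctr off from station xy stand:",[( (G[:2].mean(0)+.035*X-st)@X).round(4),((G[:2].mean(0)+.035*X-st)@Y).round(4)])
h=onz(c,[f((369,232))],.076,True)[0,:2];print("hole",h.round(4),((h-st)@X).round(4),((h-st)@Y).round(4))
tz=.27908-.131
print("tip",onz(c,[f((489,250)),f((474,245)),f((505,245)),f((489,236))],tz,True)[:,:2].round(4))
E
```

```text
station [ 0.5453 -0.1349] r 0.0185 124
plug [ 0.5463 -0.2013] dist 0.0664 yaw 0.87
guide corners [[ 0.5095 -0.1545]
 [ 0.511  -0.1051]
 [ 0.5815 -0.1065]] 0.049429215161093124
guide ctr off from station xy stand: [np.float64(0.0002), np.float64(0.0063)]
hole [ 0.5454 -0.1313] 0.0003 0.0035
tip [[ 0.5441 -0.0802]
 [ 0.5413 -0.0846]
 [ 0.5436 -0.0747]
 [ 0.5395 -0.0791]]
```

>>> send_rows --increments '[{"hand":1,"dx":0.0005,"dy":-0.025,"dz":0,"roll":0},{"hand":1,"dx":0.0005,"dy":-0.045,"dz":0,"roll":0},{"hand":1,"dx":0.0005,"dy":-0.05,"dz":-0.02,"roll":0},{"hand":1,"dx":0.0005,"dy":-0.05,"dz":-0.045,"roll":0},{"hand":1,"dx":0.0005,"dy":-0.05,"dz":-0.06,"roll":0}]'

```text
time: 4.65
tcp_pos: [0.5458, -0.1283, 0.2192]
orientation: [[-0.975, 0.222, 0.0], [0.222, 0.975, 0.001], [-0.0, 0.001, -1.0]]
contact_force: [0.3, 0.8, -0.2]
finger_gap: 0.255
grasp_force: 35.0
```

>>> send_rows --increments '[{"hand":1,"dx":0,"dy":0,"dz":0,"roll":0},{"hand":1,"dx":0,"dy":0,"dz":-0.003,"roll":0}]'

```text
time: 4.85
tcp_pos: [0.5464, -0.1289, 0.2177]
orientation: [[-0.975, 0.222, 0.001], [0.222, 0.975, 0.0], [-0.001, 0.0, -1.0]]
contact_force: [0.1, -0.8, -1.4]
finger_gap: 0.258
grasp_force: 35.0
```

```bash
cat > ob.py <<'E'
from snap import *
o=manip.observe();print(o["time"],o["tcp_pos"].round(4),"tipz",(o["tcp_pos"][2]-.131).round(4),o["contact_force"].round(2),o["moment"].round(3))
E
python3 - <<'E'
from ob import *
c=snap("wrist","w4");o=manip.observe()
m=red(c["im"]);m[:175]=0;m[255:]=0;m[:,:250]=0;m[:,400:]=0
print([b for b in blobs(m)[0]])
print(proj(c,[[.5455,-.134,.12],o["tcp_pos"]-[0,0,.131]],True))
cv2.imwrite("pics/w4.png",cv2.resize(c["im"][140:290,220:420],None,fx=4,fy=4,interpolation=3))
E
```

```text
4.85 [ 0.5464 -0.1289  0.2177] tipz 0.0867 [ 0.1  -0.76 -1.41] [-0.017 -0.037  0.045]
[(array([292.1, 196.2]), array([289, 189,   8,  14,  41], dtype=int32)), (array([294.3, 216.6]), array([290, 206,  10,  18,  36], dtype=int32)), (array([330.6, 213.1]), array([329, 210,   4,   7,  14], dtype=int32))]
[[312.5302866  206.28670943]
 [318.40880322 195.05790393]]
```

View pics/w4.png

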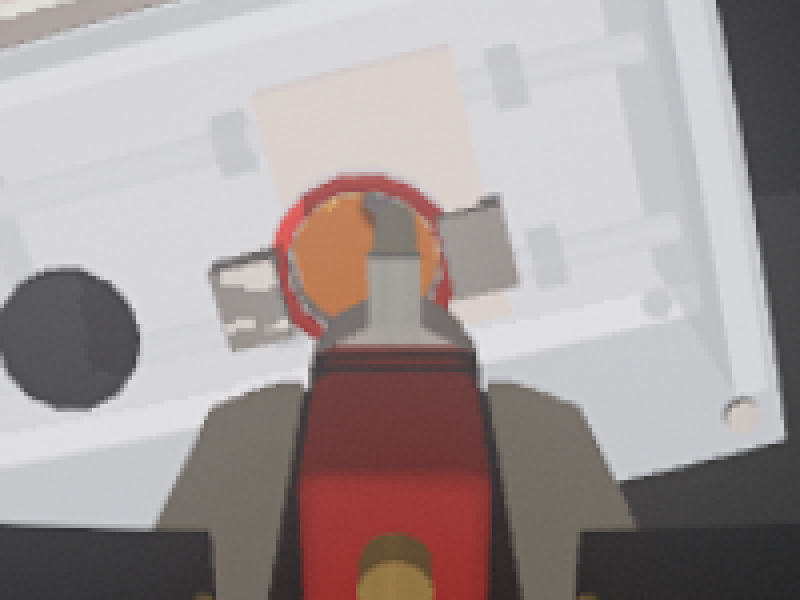

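Wrist view: tip at crop (395,205) is inside the red ring. The dark edge of the guide hole shows just to its left, at about (365,210), so the hole is about 1.7 mm to the -y side.

>>> send_rows --increments '[{"hand":1,"dx":-0.0004,"dy":-0.0017,"dz":0,"roll":0},{"hand":1,"dx":-0.0004,"dy":-0.0017,"dz":-0.004,"roll":0},{"hand":1,"dx":-0.0004,"dy":-0.0017,"dz":-0.007,"roll":0},{"hand":1,"dx":-0.0004,"dy":-0.0017,"dz":-0.0085,"roll":0},{"hand":1,"dx":-0.0004,"dy":-0.0017,"dz":-0.0095,"roll":0}]'

```text
time: 5.4
tcp_pos: [0.5451, -0.1315, 0.207]
orientation: [[-0.975, 0.224, -0.0], [0.224, 0.975, 0.0], [0.0, 0.0, -1.0]]
contact_force: [0.2, 0.3, -0.5]
finger_gap: 0.254
grasp_force: 35.0
```

>>> send_rows --increments '[{"hand":1,"dx":0,"dy":0,"dz":-0.0005,"roll":0},{"hand":1,"dx":0,"dy":0,"dz":-0.001,"roll":0}]'

```text
time: 5.6
tcp_pos: [0.5452, -0.1315, 0.2061]
orientation: [[-0.975, 0.224, -0.0], [0.224, 0.975, 0.0], [0.0, 0.0, -1.0]]
contact_force: [-0.1, -0.1, -1.1]
finger_gap: 0.261
grasp_force: 35.0
```

>>> send_rows --increments '[{"hand":1,"dx":0,"dy":0,"dz":-0.0007,"roll":0},{"hand":1,"dx":0,"dy":0,"dz":-0.0014,"roll":0},{"hand":1,"dx":0,"dy":0,"dz":-0.002,"roll":0}]'

```text
time: 5.9
tcp_pos: [0.5452, -0.1315, 0.2041]
orientation: [[-0.975, 0.224, 0.0], [0.224, 0.975, -0.0], [-0.0, 0.0, -1.0]]
contact_force: [-0.2, -0.2, -1.2]
finger_gap: 0.26
grasp_force: 35.0
```

```bash
python3 ob.py
```

```text
5.9 [ 0.5452 -0.1315  0.2041] tipz 0.0731 [-0.22 -0.21 -1.2 ] [ 0.016 -0.005 -0.003]
```

The tip is about 3 mm below the guide's upper face with no force, so it is in the hole. Going a little deeper.

>>> send_rows --increments '[{"hand":1,"dx":0,"dy":0,"dz":-0.001,"roll":0},{"hand":1,"dx":0,"dy":0,"dz":-0.002,"roll":0},{"hand":1,"dx":0,"dy":0,"dz":-0.003,"roll":0},{"hand":1,"dx":0,"dy":0,"dz":-0.004,"roll":0},{"hand":1,"dx":0,"dy":0,"dz":-0.005,"roll":0}]'

```text
time: 6.4
tcp_pos: [0.5452, -0.1315, 0.199]
orientation: [[-0.975, 0.224, 0.0], [0.224, 0.975, 0.0], [-0.0, 0.0, -1.0]]
contact_force: [-0.3, -0.2, -0.4]
finger_gap: 0.256
grasp_force: 35.0
```

>>> send_rows --increments '[{"hand":1,"dx":0,"dy":-0.0005,"dz":0,"roll":0},{"hand":1,"dx":0,"dy":-0.001,"dz":0,"roll":0},{"hand":1,"dx":0,"dy":-0.0015,"dz":0,"roll":0}]'

```text
time: 6.7
tcp_pos: [0.5452, -0.1325, 0.1991]
orientation: [[-0.975, 0.224, -0.0], [0.224, 0.975, 0.001], [0.0, 0.001, -1.0]]
contact_force: [0.5, 2.3, -2.4]
finger_gap: 0.256
grasp_force: 35.0
```

>>> send_rows --increments '[{"hand":1,"dx":0,"dy":-0.0004,"dz":0,"roll":0},{"hand":1,"dx":0,"dy":-0.0008,"dz":0,"roll":0},{"hand":1,"dx":0,"dy":-0.0012,"dz":0,"roll":0}]'

```text
time: 7.0
tcp_pos: [0.5452, -0.1341, 0.1991]
orientation: [[-0.975, 0.224, 0.0], [0.224, 0.975, 0.0], [0.0, 0.0, -1.0]]
contact_force: [0.4, 1.6, -2.3]
finger_gap: 0.256
grasp_force: 35.0
```

>>> send_rows --increments '[{"hand":1,"dx":0,"dy":-0.0004,"dz":0,"roll":0},{"hand":1,"dx":0,"dy":-0.0008,"dz":0,"roll":0}]'

```text
time: 7.2
tcp_pos: [0.5452, -0.135, 0.1991]
orientation: [[-0.975, 0.224, 0.0], [0.224, 0.975, 0.0], [-0.0, 0.0, -1.0]]
contact_force: [0.3, 1.2, -2.4]
finger_gap: 0.257
grasp_force: 35.0
```

>>> send_rows --increments '[{"hand":1,"dx":0,"dy":-0.0004,"dz":0,"roll":0},{"hand":1,"dx":0,"dy":-0.0008,"dz":0,"roll":0}]'

```text
time: 7.4
tcp_pos: [0.5452, -0.1358, 0.1991]
orientation: [[-0.975, 0.224, 0.0], [0.224, 0.975, -0.0], [-0.0, 0.0, -1.0]]
contact_force: [0.3, 1.3, -2.0]
finger_gap: 0.262
grasp_force: 35.0
```

>>> send_rows --increments '[{"hand":1,"dx":0,"dy":-0.0004,"dz":0,"roll":0}]'

```text
time: 7.5
tcp_pos: [0.5452, -0.1362, 0.1991]
orientation: [[-0.975, 0.224, 0.0], [0.224, 0.975, -0.0], [-0.0, 0.0, -1.0]]
contact_force: [0.6, 2.2, -2.1]
finger_gap: 0.254
grasp_force: 35.0
```

>>> send_rows --increments '[{"hand":1,"dx":0,"dy":-0.0004,"dz":0,"roll":0}]'

```text
time: 7.6
tcp_pos: [0.5452, -0.1364, 0.1991]
orientation: [[-0.975, 0.224, 0.0], [0.224, 0.975, 0.0], [0.0, 0.0, -1.0]]
contact_force: [-0.3, 3.3, -3.1]
finger_gap: 0.262
grasp_force: 35.0
```

>>> send_rows --increments '[{"hand":1,"dx":0,"dy":-0.0003,"dz":0,"roll":0},{"hand":1,"dx":0,"dy":-0.0003,"dz":0,"roll":0}]'

```text
time: 7.8
tcp_pos: [0.5452, -0.1365, 0.1991]
orientation: [[-0.975, 0.224, 0.0], [0.224, 0.975, 0.0], [0.0, 0.0, -1.0]]
contact_force: [0.1, 4.3, -2.1]
finger_gap: 0.256
grasp_force: 35.0
```

The force rises past 4 N with no further travel: the guide is on its collars. I'll back off by the hole's play and go down.

>>> send_rows --increments '[{"hand":1,"dx":0,"dy":0.0007,"dz":0,"roll":0},{"hand":1,"dx":0,"dy":0.0013,"dz":0,"roll":0},{"hand":1,"dx":0,"dy":0.0013,"dz":-0.001,"roll":0},{"hand":1,"dx":0,"dy":0.0013,"dz":-0.003,"roll":0}]'

```text
time: 8.2
tcp_pos: [0.5453, -0.1361, 0.1963]
orientation: [[-0.975, 0.224, 0.001], [0.224, 0.975, -0.001], [-0.001, -0.0, -1.0]]
contact_force: [-0.2, 0.3, -0.8]
finger_gap: 0.251
grasp_force: 35.0
```

>>> send_rows --increments '[{"hand":1,"dx":0,"dy":0,"dz":-0.003,"roll":0},{"hand":1,"dx":0,"dy":0,"dz":-0.006,"roll":0},{"hand":1,"dx":0,"dy":0,"dz":-0.009,"roll":0},{"hand":1,"dx":0,"dy":0,"dz":-0.012,"roll":0},{"hand":1,"dx":0,"dy":0,"dz":-0.015,"roll":0}]'

```text
time: 8.7
tcp_pos: [0.5451, -0.1357, 0.1808]
orientation: [[-0.975, 0.224, -0.0], [0.224, 0.975, -0.0], [0.0, -0.0, -1.0]]
contact_force: [-0.3, 0.0, -1.2]
finger_gap: 0.256
grasp_force: 35.0
```

>>> send_rows --increments '[{"hand":1,"dx":0,"dy":0,"dz":-0.003,"roll":0},{"hand":1,"dx":0,"dy":0,"dz":-0.006,"roll":0},{"hand":1,"dx":0,"dy":0,"dz":-0.009,"roll":0},{"hand":1,"dx":0,"dy":0,"dz":-0.011,"roll":0}]'

```text
time: 9.1
tcp_pos: [0.5451, -0.1356, 0.1698]
orientation: [[-0.975, 0.224, -0.0], [0.224, 0.975, 0.0], [0.0, -0.0, -1.0]]
contact_force: [-0.5, 0.4, -1.0]
finger_gap: 0.257
grasp_force: 35.0
```

>>> send_rows --increments '[{"hand":1,"dx":0,"dy":0,"dz":-0.001,"roll":0},{"hand":1,"dx":0,"dy":0,"dz":-0.002,"roll":0},{"hand":1,"dx":0,"dy":0,"dz":-0.003,"roll":0}]'

```text
time: 9.4
tcp_pos: [0.5453, -0.1356, 0.1672]
orientation: [[-0.975, 0.224, 0.0], [0.224, 0.975, -0.0], [-0.0, 0.0, -1.0]]
contact_force: [-0.5, 0.2, -0.9]
finger_gap: 0.257
grasp_force: 35.0
```

>>> send_rows --increments '[{"hand":1,"dx":0,"dy":0,"dz":-0.0007,"roll":0},{"hand":1,"dx":0,"dy":0,"dz":-0.0014,"roll":0}]'

```text
time: 9.6
tcp_pos: [0.5452, -0.1356, 0.1657]
orientation: [[-0.975, 0.224, 0.0], [0.224, 0.975, -0.0], [-0.0, 0.0, -1.0]]
contact_force: [-0.5, 0.2, -1.6]
finger_gap: 0.253
grasp_force: 35.0
```

>>> send_rows --increments '[{"hand":1,"dx":0,"dy":0,"dz":-0.001,"roll":0},{"hand":1,"dx":0,"dy":0,"dz":-0.002,"roll":0},{"hand":1,"dx":0,"dy":0,"dz":-0.003,"roll":0},{"hand":1,"dx":0,"dy":0,"dz":-0.004,"roll":0},{"hand":1,"dx":0,"dy":0,"dz":-0.005,"roll":0}]'

```text
time: 10.1
tcp_pos: [0.5452, -0.1356, 0.1606]
orientation: [[-0.975, 0.224, 0.0], [0.224, 0.975, -0.0], [-0.0, 0.0, -1.0]]
contact_force: [0.0, -0.6, -0.8]
finger_gap: 0.255
grasp_force: 35.0
```

>>> send_rows --increments '[{"hand":1,"dx":0,"dy":0,"dz":-0.0007,"roll":0},{"hand":1,"dx":0,"dy":0,"dz":-0.0014,"roll":0},{"hand":1,"dx":0,"dy":0,"dz":-0.002,"roll":0}]'

```text
time: 10.4
tcp_pos: [0.5452, -0.1356, 0.1587]
orientation: [[-0.975, 0.224, -0.0], [0.224, 0.975, -0.0], [0.0, -0.0, -1.0]]
contact_force: [-0.8, -0.0, -0.4]
finger_gap: 0.255
grasp_force: 35.0
```

>>> send_rows --increments '[{"hand":1,"dx":0,"dy":0,"dz":-0.0007,"roll":0},{"hand":1,"dx":0,"dy":0,"dz":-0.0014,"roll":0},{"hand":1,"dx":0,"dy":0,"dz":-0.002,"roll":0}]'

```text
time: 10.7
tcp_pos: [0.5452, -0.1356, 0.1567]
orientation: [[-0.975, 0.224, 0.0], [0.224, 0.975, 0.0], [-0.0, 0.0, -1.0]]
contact_force: [-0.3, 0.4, -1.6]
finger_gap: 0.258
grasp_force: 35.0
```

>>> send_rows --increments '[{"hand":1,"dx":0,"dy":0,"dz":-0.001,"roll":0},{"hand":1,"dx":0,"dy":0,"dz":-0.002,"roll":0},{"hand":1,"dx":0,"dy":0,"dz":-0.003,"roll":0},{"hand":1,"dx":0,"dy":0,"dz":-0.0037,"roll":0}]'

```text
time: 11.1
tcp_pos: [0.5452, -0.1356, 0.1529]
orientation: [[-0.975, 0.224, -0.0], [0.224, 0.975, -0.0], [0.0, -0.0, -1.0]]
contact_force: [-0.1, 0.4, -1.1]
finger_gap: 0.255
grasp_force: 35.0
```

>>> send_rows --increments '[{"hand":1,"dx":0,"dy":0,"dz":-0.0007,"roll":0},{"hand":1,"dx":0,"dy":0,"dz":-0.0014,"roll":0},{"hand":1,"dx":0,"dy":0,"dz":-0.002,"roll":0},{"hand":1,"dx":0,"dy":0,"dz":-0.0027,"roll":0}]'

```text
time: 11.5
tcp_pos: [0.5453, -0.1356, 0.1505]
orientation: [[-0.975, 0.224, 0.0], [0.224, 0.975, -0.0], [-0.0, 0.0, -1.0]]
contact_force: [-0.5, -0.2, 3.5]
finger_gap: 0.258
grasp_force: 35.0
```

>>> send_rows --increments '[{"hand":1,"dx":0,"dy":0,"dz":-0.0007,"roll":0},{"hand":1,"dx":0,"dy":0,"dz":-0.0014,"roll":0},{"hand":1,"dx":0,"dy":0,"dz":-0.0021,"roll":0},{"hand":1,"dx":0,"dy":0,"dz":-0.0028,"roll":0}]'

```text
time: 11.9
tcp_pos: [0.5453, -0.1356, 0.1476]
orientation: [[-0.975, 0.224, 0.0], [0.224, 0.975, -0.0], [-0.0, 0.0, -1.0]]
contact_force: [-1.3, 0.4, 5.8]
finger_gap: 0.257
grasp_force: 35.0
```

>>> send_rows --increments '[{"hand":1,"dx":0,"dy":0,"dz":-0.0005,"roll":0},{"hand":1,"dx":0,"dy":0,"dz":-0.001,"roll":0}]'

```text
time: 12.1
tcp_pos: [0.5453, -0.1356, 0.1467]
orientation: [[-0.975, 0.224, 0.0], [0.224, 0.975, -0.0], [-0.0, 0.0, -1.0]]
contact_force: [-3.1, 0.4, 14.2]
finger_gap: 0.255
grasp_force: 35.0
```

>>> send_rows --increments '[{"hand":1,"dx":0,"dy":0,"dz":-0.0004,"roll":0},{"hand":1,"dx":0,"dy":0,"dz":-0.0004,"roll":0}]'

```text
time: 12.3
tcp_pos: [0.5453, -0.1356, 0.1467]
orientation: [[-0.975, 0.224, 0.001], [0.224, 0.975, 0.0], [-0.001, 0.0, -1.0]]
contact_force: [-2.2, 0.7, 11.8]
finger_gap: 0.253
grasp_force: 35.0
```

Tabs are on the plate (14 N, and z is as expected). I'll ease up 0.5 mm and start turning clockwise.

>>> send_rows --increments '[{"hand":1,"dx":0,"dy":0,"dz":0.0007,"roll":0},{"hand":1,"dx":0,"dy":0,"dz":0.0007,"roll":-0.08},{"hand":1,"dx":0,"dy":0,"dz":0.0007,"roll":-0.16},{"hand":1,"dx":0,"dy":0,"dz":0.0007,"roll":-0.24},{"hand":1,"dx":0,"dy":0,"dz":0.0007,"roll":-0.32}]'

```text
time: 12.8
tcp_pos: [0.5457, -0.1357, 0.1471]
orientation: [[-0.853, 0.522, 0.001], [0.522, 0.853, -0.0], [-0.001, 0.0, -1.0]]
contact_force: [-0.6, 0.8, 6.6]
finger_gap: 0.257
grasp_force: 35.0
```

```bash
python3 ob.py
```

```text
12.8 [ 0.5457 -0.1357  0.1471] tipz 0.0161 [-0.59  0.8   6.62] [0.055 0.087 0.028]
```

>>> send_rows --increments '[{"hand":1,"dx":0,"dy":0,"dz":0,"roll":-0.07},{"hand":1,"dx":0,"dy":0,"dz":0,"roll":-0.14},{"hand":1,"dx":0,"dy":0,"dz":0,"roll":-0.21},{"hand":1,"dx":0,"dy":0,"dz":0,"roll":-0.28},{"hand":1,"dx":0,"dy":0,"dz":0,"roll":-0.35}]'

```text
time: 13.3
tcp_pos: [0.5458, -0.1356, 0.1471]
orientation: [[-0.623, 0.782, 0.001], [0.782, 0.623, -0.0], [-0.001, 0.001, -1.0]]
contact_force: [-0.2, 0.8, 5.7]
finger_gap: 0.254
grasp_force: 35.0
```

>>> send_rows --increments '[{"hand":1,"dx":0,"dy":0,"dz":0,"roll":-0.07},{"hand":1,"dx":0,"dy":0,"dz":0,"roll":-0.14},{"hand":1,"dx":0,"dy":0,"dz":0,"roll":-0.21},{"hand":1,"dx":0,"dy":0,"dz":0,"roll":-0.28},{"hand":1,"dx":0,"dy":0,"dz":0,"roll":-0.35}]'

```text
time: 13.8
tcp_pos: [0.546, -0.1356, 0.1471]
orientation: [[-0.317, 0.948, 0.002], [0.948, 0.317, -0.0], [-0.001, 0.001, -1.0]]
contact_force: [0.1, 1.0, 6.0]
finger_gap: 0.26
grasp_force: 35.0
```

```bash
python3 ob.py
```

```text
13.8 [ 0.546  -0.1356  0.1471] tipz 0.0161 [0.14 0.99 6.01] [ 0.144 -0.054 -0.012]
```

>>> send_rows --increments '[{"hand":1,"dx":0,"dy":0,"dz":0,"roll":-0.06},{"hand":1,"dx":0,"dy":0,"dz":0,"roll":-0.12},{"hand":1,"dx":0,"dy":0,"dz":0,"roll":-0.17},{"hand":1,"dx":0,"dy":0,"dz":0,"roll":-0.22},{"hand":1,"dx":0,"dy":0,"dz":0,"roll":-0.26}]'

```text
time: 14.3
tcp_pos: [0.5461, -0.1355, 0.1471]
orientation: [[-0.063, 0.998, 0.002], [0.998, 0.063, -0.0], [-0.0, 0.002, -1.0]]
contact_force: [0.7, 1.2, 5.6]
finger_gap: 0.255
grasp_force: 35.0
```

```bash
python3 ob.py
```

```text
14.3 [ 0.5461 -0.1355  0.1471] tipz 0.0161 [0.71 1.18 5.64] [ 0.217 -0.156  0.026]
```

>>> send_rows --increments '[{"hand":1,"dx":0,"dy":0,"dz":0,"roll":-0.03},{"hand":1,"dx":0,"dy":0,"dz":0,"roll":-0.05}]'

```text
time: 14.5
tcp_pos: [0.5461, -0.1355, 0.1471]
orientation: [[-0.014, 1.0, 0.002], [1.0, 0.014, -0.0], [-0.0, 0.002, -1.0]]
contact_force: [1.4, 1.0, 6.6]
finger_gap: 0.256
grasp_force: 35.0
```

```bash
python3 ob.py; python3 -c "
from plant import manip;print(manip.observe()['orientation'].round(3)[0])"
```

```text
14.5 [ 0.5461 -0.1355  0.1471] tipz 0.0161 [1.4  1.01 6.63] [ 0.253 -0.096 -0.021]
[-0.014  1.     0.002]
```

>>> send_rows --increments '[{"hand":1,"dx":0,"dy":0,"dz":0,"roll":-0.02},{"hand":1,"dx":0,"dy":0,"dz":0,"roll":-0.035}]'

```text
time: 14.7
tcp_pos: [0.5461, -0.1355, 0.1471]
orientation: [[0.02, 1.0, 0.002], [1.0, -0.02, -0.0], [-0.0, 0.002, -1.0]]
contact_force: [1.1, 1.1, 5.3]
finger_gap: 0.257
grasp_force: 35.0
```

```bash
python3 ob.py; python3 -c "
from plant import manip;print(manip.observe()['orientation'].round(3)[0])"
```

```text
14.7 [ 0.5461 -0.1355  0.1471] tipz 0.0161 [1.11 1.11 5.31] [ 0.184 -0.214  0.033]
[0.02  1.    0.002]
```

>>> send_rows --increments '[{"hand":1,"dx":0,"dy":0,"dz":0,"roll":-0.02},{"hand":1,"dx":0,"dy":0,"dz":0,"roll":-0.03}]'

```text
time: 14.9
tcp_pos: [0.5464, -0.1356, 0.1471]
orientation: [[0.05, 0.999, 0.002], [0.999, -0.05, -0.001], [-0.001, 0.002, -1.0]]
contact_force: [3.0, 0.8, 4.2]
finger_gap: 0.258
grasp_force: 35.0
```

```bash
python3 - <<'E'
from ob import *
print(o['orientation'].round(3)[0])
c=snap("wrist","w5");cv2.imwrite("pics/w5.png",cv2.resize(c["im"][140:290,220:420],None,fx=4,fy=4,interpolation=3))
E
```

```text
14.9 [ 0.5464 -0.1356  0.1471] tipz 0.0161 [3.03 0.81 4.17] [ 0.192 -0.376  0.362]
[0.05  0.999 0.002]
```

View pics/w5.png

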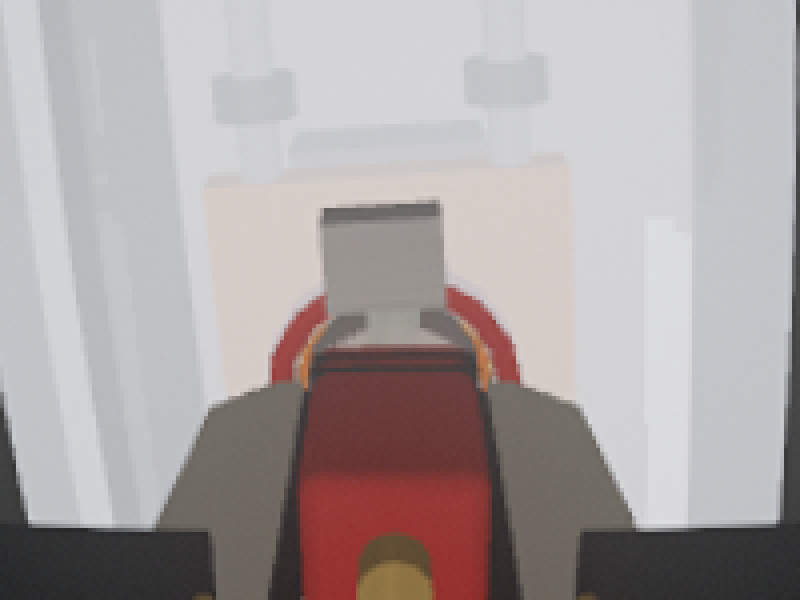

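Turning stop felt (moment 0.36 N·m). The picture shows the tab under the claw at crop (380,260). I'll ease up onto the lips, let go and withdraw.

>>> send_rows --increments '[{"hand":1,"dx":0,"dy":0,"dz":0.0005,"roll":0},{"hand":1,"dx":0,"dy":0,"dz":0.001,"roll":0}]' --squeeze 10

```text
time: 15.15
tcp_pos: [0.5463, -0.1356, 0.1479]
orientation: [[0.049, 0.999, 0.002], [0.999, -0.049, -0.001], [-0.001, 0.002, -1.0]]
contact_force: [5.5, 0.8, 0.3]
finger_gap: 0.26
grasp_force: 10.1
```

>>> send_rows --increments '[{"hand":0.4,"dx":0,"dy":0,"dz":0,"roll":0},{"hand":0.4,"dx":0,"dy":0,"dz":0,"roll":0},{"hand":0.4,"dx":0,"dy":0,"dz":0,"roll":0},{"hand":0.4,"dx":0,"dy":0,"dz":0,"roll":0},{"hand":0.4,"dx":0,"dy":0,"dz":0,"roll":0}]'

```text
time: 15.65
tcp_pos: [0.5449, -0.1356, 0.1477]
orientation: [[0.05, 0.999, -0.001], [0.999, -0.05, 0.0], [-0.0, -0.001, -1.0]]
contact_force: [-0.0, 1.5, -0.0]
finger_gap: 0.591
grasp_force: 0.0
```

>>> send_rows --increments '[{"hand":0.4,"dx":0,"dy":0,"dz":0.01,"roll":0},{"hand":0.4,"dx":0,"dy":0,"dz":0.03,"roll":0},{"hand":0.4,"dx":0,"dy":0,"dz":0.06,"roll":0},{"hand":0.4,"dx":0,"dy":0,"dz":0.09,"roll":0},{"hand":0.4,"dx":0,"dy":0,"dz":0.11,"roll":0}]'

```text
time: 16.15
tcp_pos: [0.5454, -0.1361, 0.2604]
orientation: [[0.051, 0.999, 0.002], [0.999, -0.051, -0.0], [-0.0, 0.002, -1.0]]
contact_force: [0.2, -0.8, 0.0]
finger_gap: 0.599
grasp_force: 0.0
```

>>> send_rows --increments '[{"hand":0.4,"dx":0,"dy":0,"dz":0,"roll":0},{"hand":0.4,"dx":0,"dy":0,"dz":0,"roll":0}]'

```text
time: 16.35
tcp_pos: [0.5451, -0.1354, 0.2582]
orientation: [[0.05, 0.999, 0.001], [0.999, -0.05, 0.0], [0.0, 0.001, -1.0]]
contact_force: [0.6, -0.3, -0.6]
finger_gap: 0.604
grasp_force: 0.0
```

```bash
python3 - <<'E'
from ob import *
c=snap("wrist","w6");cv2.imwrite("pics/w6.png",cv2.resize(c["im"][140:290,220:420],None,fx=4,fy=4,interpolation=3))
E
```

```text
16.35 [ 0.5451 -0.1354  0.2582] tipz 0.1272 [ 0.59 -0.27 -0.63] [-0.114  0.061 -0.027]
```

View pics/w6.png

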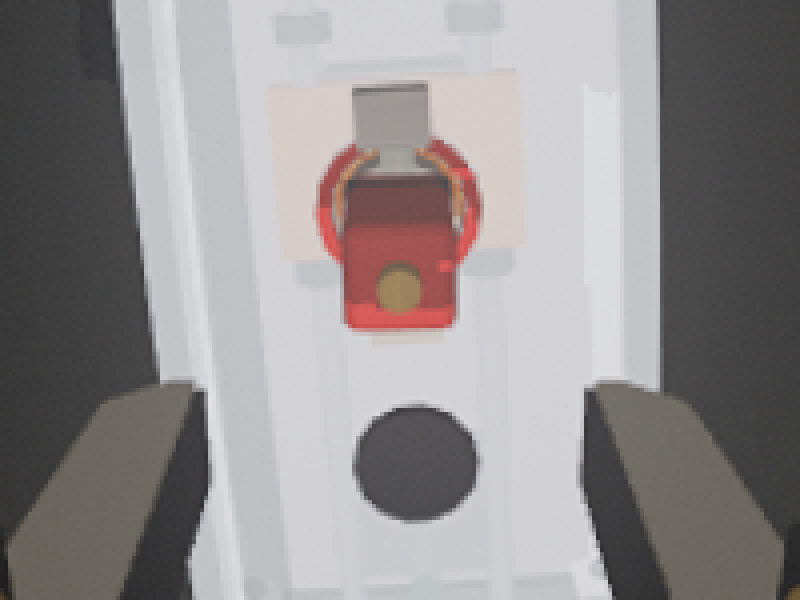

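The electrode stands locked: tab line under the claw at crop (390,115), guide block back on its collars, gripper clear.

```bash
python3 -c "
from plant import manip;print(manip.job_done())"
```

```text
the job is handed in; nothing more can be done
None
```

The red electrode is fitted in the open station: through the guide block, which is back on its stop collars, pressed onto the contact, turned clockwise to its stop under the claws and let go; the job was handed in at about 16.4 s and no verdict came back.

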